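# Step the carrier to its marks, then set and hold the tweezers' gap

### The arm

A 6-joint arm with a two-finger parallel gripper is mounted at the origin on a cart in front of the work surface, level with it; the furniture and walls round the work are solid. World frame = base frame: x ahead of the robot, y to its left, z up, the work surface at z = 0. Lengths are in m, angles in rad, forces in N, time in s.
With the tool pointing down it reaches from about 0.4 to 0.825 m from the base axis. Payload 7 kg.
Tool frame: the origin (TCP) lies at the very end of the fingers, on their centre line; the grasp point (between the pads) lies 19 mm behind it (tcp_to_grasp is the distance from the TCP to the grasp point, in m); x points along the fingers, z is the direction in which the jaws open and shut, and the axes are right-handed (so a half turn about x gives the same grasp; the last joint's range is limited). The gripper opens to 88 mm and grips with 3 to 60 N. Pads are 19 mm wide; open, the fingers measure 130 mm over their backs; the gripper's body (78 mm by 193 mm) begins 47 mm behind the grasp point.
Start: joints at [-0.963, 0.359, 0.012, 0, -1.224, -0.288], TCP at [0.212, -0.641, 0.227] pointing down, gripper open.
Joint ranges: [-3.07, 3.07], [-1.43, 2.12], [-1.02, 1.25], [-3.03, 1.67], [-3.05, -0], [-3.03, 3.03]. Speed limits (rad/s): [2.39, 2.39, 3.01, 3.14, 3.14, 3.14].

### API

Orientations are given as [roll, pitch, yaw] about the fixed x, y, z axes, in that order (R = Rz(yaw) Ry(pitch) Rx(roll)).
In Python, from station import get_state, grab_frame, job_done, tcp_to_grasp gives the robot as it stands. The module is installed in compiled form; this text tells all that it offers.
- The arm moves only by the shell command python3 -m crank 'ROWS' [FORCE]. ROWS is JSON, a list of rows, each a list of 7 numbers: the shift along the tool's x, y, z in m, then the turn, a rotation vector about the tool's x, y, z in rad, then the opening, from 0 (shut) to 1 (fully open). In form: [[x, y, z, wx, wy, wz, fingers], ...]. A call has 1 to 10 rows; each row is the pose to reach, as a shift and turn from the pose commanded when the call began, along the tool's axes at that moment; what a row does not reach only later rows make up. A row lasts 1/8 s, in which the tool goes at most 62.5 mm and 10.7 degrees, less where a joint would pass 70% of its speed; a pose out of reach is approached as far as the arm can. A call with a gripper value outside its range is refused whole. The fingers move at their own pace and stop on an object; FORCE is the grip in N (left out, the last holds). Time passes only in rows, so rows that repeat a pose let the fingers close. It gives the time, the measured TCP pose, the force and the opening at its end, in the units of the state.
- get_state(): the state, without advancing time (a new reading comes with each control period).
- grab_frame(name): name is "scene" or "top" or "wrist"; returns a dict with "pixels" (384x512x3 uint8, red, green, blue), "vfov" (degrees; the focal length in pixels is half the picture's height over the tangent of half this angle, whatever the lens; pixels are square), "cx", "cy" (the principal point, pixels), "extrinsics" (4x4, takes a point from world to camera coordinates). Camera axes: x right, y up, looking along -z (the intrinsics and any distortion apply to the point x, -y, -z); pixel columns grow to the right and rows downward; lengths in m; the calibration is good to about 2 mm. The wrist camera is an equidistant fisheye: a pixel r from the principal point sees the ray r / f radians off the axis. A picture is of the moment at which its call begins. There is no depth.
- job_done(): hands the job in, once; it reports no verdict.
The state is a dict: "t": time; "q": joint angles; "qd": joint speeds; "joint_efforts": joint torques, N m; "eef_pos": TCP position; "ee_rot": TCP orientation; "force": force on the tool from outside, world axes, zero at the start; "moment": the same for the moment, N m; "width": finger opening in m.
Only numpy, scipy, OpenCV 4.12 (cv2) and the standard library are available. Lean on these libraries where they do the work, as an engineer would, in place of code of your own. Each camera call takes 0.05 s, during which the arm holds its last target.

### The job

Take the carrier plate by its black knob and step it on its cross slides so that first the red datum dot and then the blue work dot lies under the tip of the fixed pointer, pausing half a second at each; let go of the knob. Then squeeze the sprung tweezers by their two black bosses until the orange needle stands in the green band (14 mm tip gap), and finish still holding that gap steady, with the blue dot still under the pointer. The tweezers' tips must never touch, and the other things on the bench stay where they are.

Things in the scene. Friction and masses are not known exactly. Their poses are not given: they have to be found in the camera images.
- fixture: grey base plate 195 x 320 x 12 mm, fixed to the bench, somewhere about the middle of it; it carries the cross slides, the pointer and the sprung tweezers. Origin on the bench surface; at yaw 0 its x axis points away from the robot and its y axis to the robot's left. The carrier slides on it along its x and its y axis, 30 mm either way from the middle of each slide (stops at the ends), stiff by about 1 N, and stays where it is left.
- knob (a point): middle of the black round knob (18 mm across, 30 mm high, upright, its top 91 mm above the bench) on the front left tab of the aluminium carrier plate; the knob is rigid with the carrier, so moving it level moves the carrier by the same amount. With the fingers one on its left and one on its right (closing along the fixture's y axis) fingers up to 30 mm wide clear everything at both marks.
- red_mark (a point): centre of the red dot, 10 mm across, on top of the carrier plate, 45 mm above the bench; moves with the knob
- blue_mark (a point): centre of the blue dot, 10 mm across, on top of the carrier plate, 45 mm above the bench; moves with the knob. A brass rivet head lies 65 mm to the right of each dot (along the fixture's -y); with the blue dot under the pointer, its rivet lies between the tweezers' tips.
- pointer_tip (a point): lower end of the fixed brass pointer, 2.7 mm above the carrier plate's dots; it hangs from a steel arm that comes from a post behind it (top of post, clamp and arm 90 mm above the bench)
- tweezer_front: tweezer arm nearer the robot: steel strip on a spring hinge at the right end of the fixture, running along the fixture's y axis to its tip; 150 mm from hinge to tip, with a black finger boss 110 mm from the hinge. Origin below its hinge; its y axis runs along the arm towards the tip. Each arm is sprung open on its own and needs about 7 N at its boss for the marked gap. It carries the orange needle that moves over the scale.
- tweezer_rear: tweezer arm farther from the robot, the mirror image of the front one; it carries the white scale strip (88 to 91 mm above the bench, 20 mm beyond the tips) with the green band
- boss_front (a point): outermost point of the front arm's black finger boss (an upright half-round, 5 mm radius, from 64 to 88 mm above the bench; this point is half-way up, 76 mm). Press here towards the other boss. The bosses measure about 49.5 mm over both with the tweezers relaxed and 32.6 mm over both at the marked tip gap; the tip gap changes 1.36 times as much as this width.
- boss_rear (a point): outermost point of the rear arm's black finger boss, the mirror image of boss_front
- tip_front (a point): inner side of the front arm's tip, 50 mm above the bench. The tip gap is the level distance between tip_front and tip_rear: 37 mm relaxed, 14 mm with the needle in the middle of the green band, 11 and 17 mm at the band's two edges.
- tip_rear (a point): inner side of the rear arm's tip, 50 mm above the bench
- cast_frame_3: bystander: open die-cast aluminium frame lying flat, 99 x 113 x 30 mm; origin at the middle of its underside
- marker_red: bystander: paint marker with a red cap, 136 mm long; origin at the middle of its underside
- marker_black: bystander: paint marker with a black cap, 136 mm long; origin at the middle of its underside
- carrier: aluminium carrier plate 110 x 126 x 10 mm that bears the knob, the dots and the rivets; origin at bench height below its middle

How it is judged:
By the outcome, as a careful person would: the job done as asked, in the order asked, and still so for the second after the job is handed in, while the arm keeps its last pose, push and grip.
It also fails if it takes over 42 s, if anything falls off the work surface, if the arm or the gripper's body presses on something with over 40 N, if the wrist force passes 120 N, or if a joint passes its speed limit or range.

## Working session

There is one attempt and no reset: what is moved stays moved. The work goes in short steps, Python scripts to look and compute and a shell command to move; the robot and the scene stay as the last step left them, time stands still between calls to the robot, and variables do not carry over. Pictures are saved under pics/ and viewed, and the job is handed in when it is done.

```bash
mkdir -p pics; cat > h.py <<'E'
import numpy as np, cv2
from station import get_state, grab_frame, job_done, tcp_to_grasp
from scipy.spatial.transform import Rotation as R
def snap(name,fn):
    f=grab_frame(name); np.savez('pics/'+fn+'.npz',**f)
    cv2.imwrite('pics/'+fn+'.png',cv2.cvtColor(f['pixels'],cv2.COLOR_RGB2BGR)); return f
def load(fn):
    return dict(np.load('pics/'+fn+'.npz'))
def ray(f,u,v,fish=False):
    H=f['pixels'].shape[0]; fl=H/2/np.tan(np.radians(float(f['vfov']))/2)
    a=(u-float(f['cx']))/fl; b=(v-float(f['cy']))/fl
    if fish:
        r=np.hypot(a,b); s=np.sin(r)/r if r>1e-9 else 1; d=np.array([a*s,-b*s,-np.cos(r)])
    else: d=np.array([a,-b,-1.])
    E=f['extrinsics']; Rm=E[:3,:3]; o=-Rm.T@E[:3,3]; return o,Rm.T@d
def onz(f,u,v,z,fish=False):
    o,d=ray(f,u,v,fish); return o+d*(z-o[2])/d[2]
def proj(f,p,fish=False):
    H=f['pixels'].shape[0]; fl=H/2/np.tan(np.radians(float(f['vfov']))/2)
    c=f['extrinsics'][:3,:3]@np.array(p)+f['extrinsics'][:3,3]; x,y,z=c[0],-c[1],-c[2]
    if fish:
        r=np.hypot(x,y); k=np.arctan2(r,z)/max(r,1e-9); return float(f['cx'])+fl*k*x, float(f['cy'])+fl*k*y
    return float(f['cx'])+fl*x/z, float(f['cy'])+fl*y/z
E
python3 - <<'E'
from h import *
for n in ("scene","top","wrist"):
    f=snap(n,n+'0'); print(n,f['vfov'],f['cx'],f['cy'],np.round(f['extrinsics'],3).tolist())
s=get_state(); print(s, tcp_to_grasp)
E
```

```text
scene 47.77864002295571 260.85034970518285 188.1141535003627 [[-0.841, -0.541, 0.019, 0.444], [0.384, -0.571, 0.726, -0.287], [-0.382, 0.618, 0.687, -1.285], [0.0, 0.0, 0.0, 1.0]]
top 54.16052330238466 256.4798154405519 190.32855585166033 [[0.004, -0.999, -0.036, -0.018], [0.998, 0.002, 0.067, -0.563], [-0.066, -0.036, 0.997, -1.09], [0.0, 0.0, 0.0, 1.0]]
wrist 65.70646984690485 257.29159783024693 193.9858596998686 [[-0.314, 0.949, 0.002, 0.673], [-0.916, -0.302, -0.266, 0.033], [-0.252, -0.085, 0.964, -0.391], [0.0, 0.0, 0.0, 1.0]]
{'t': 0.15, 'q': array([-9.62891095e-01,  3.59256676e-01,  1.12825770e-02, -2.87690693e-04,
       -1.22410705e+00, -2.88108604e-01]), 'qd': array([ 0.00137131, -0.00284688,  0.00357068,  0.00177559,  0.00051369,
        0.00050604]), 'joint_efforts': array([ 3.51486296e-04, -5.83277893e+01,  2.93289936e+01,  7.00117350e+00,
        8.80197622e-03, -1.12270477e-04]), 'eef_pos': array([ 0.21207608, -0.64042729,  0.22581553]), 'ee_rot': array([0.0806442 , 1.56948334, 1.97113923]), 'force': array([ 0.11092781, -0.23161622,  0.6534341 ]), 'moment': array([ 0.0357508 ,  0.0200157 , -0.02761724]), 'width': 0.08778014851196675} 0.0188
```

View pics/top0.png

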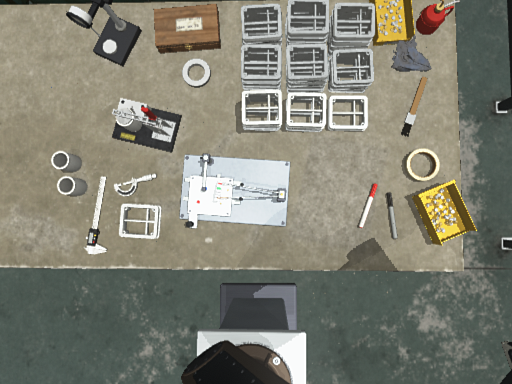

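View pics/scene0.png

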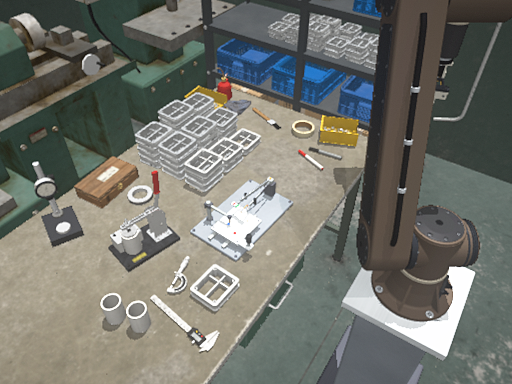

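View pics/wrist0.png

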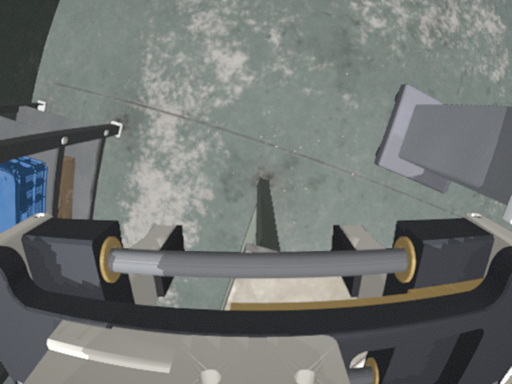

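The top view shows the fixture around (181-291, 155-226), with the knob near (190,224). I'll zoom in there.

```bash
python3 - <<'E'
import cv2
a=cv2.imread('pics/top0.png')[148:233,175:297]; cv2.imwrite('pics/topz.png',cv2.resize(a,None,fx=6.4,fy=6.4,interpolation=cv2.INTER_CUBIC))
a=cv2.imread('pics/scene0.png')[170:265,185:300]; cv2.imwrite('pics/scz.png',cv2.resize(a,None,fx=6,fy=6,interpolation=cv2.INTER_CUBIC))
E
```

```text
(no output)
```

View pics/topz.png

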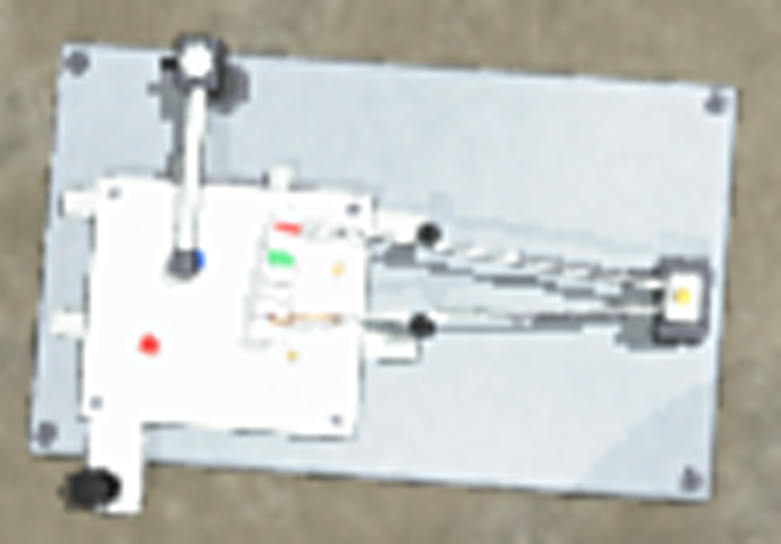

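View pics/scz.png

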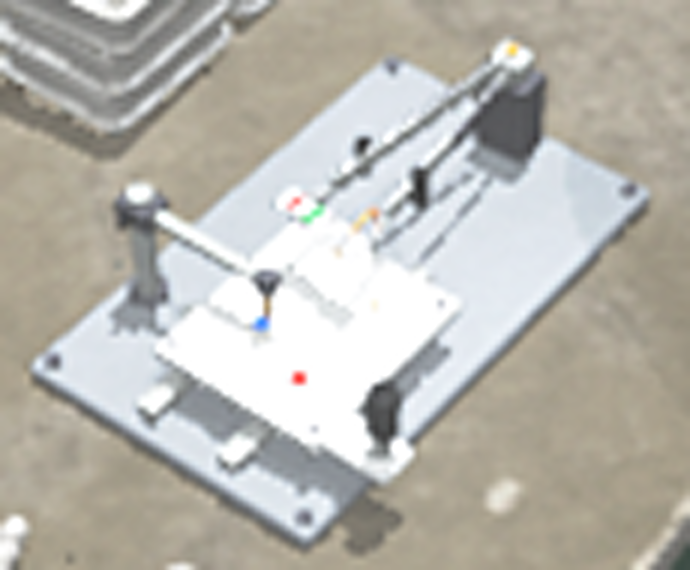

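```bash
cat >> h.py <<'E'
def T(X,Y): return 175+(X+.5)/6.4-.5,148+(Y+.5)/6.4-.5
def S(X,Y): return 185+(X+.5)/6-.5,170+(Y+.5)/6-.5
def tri(obs):
    A=np.zeros((3,3));b=np.zeros(3);L=[]
    for f,u,v,fi in obs:
        o,d=ray(f,u,v,fi); d=d/np.linalg.norm(d); P=np.eye(3)-np.outer(d,d); A+=P;b+=P@o; L.append((o,P))
    x=np.linalg.solve(A,b); return x,[np.linalg.norm(P@(x-o))*1000 for o,P in L]
E
python3 - <<'E'
from h import *
np.set_printoptions(precision=4,suppress=True)
t=load('top0');s=load('scene0')
B=[(77,62),(715,103),(690,480),(45,433)]; Bs=[(53,364),(392,66),(628,190),(305,517)]
for (a,b) in zip(B,Bs):
    print('bolt',onz(t,*T(*a),.012),onz(s,*S(*b),.012))
def q(n,a,b,z): print(n,onz(t,*T(*a),z),onz(s,*S(*b),z),tri([(t,*T(*a),0),(s,*S(*b),0)]))
q('red',(148,345),(299,378),.045)
q('blue',(200,260),(262,323),.045)
q('knobtop',(80,488),(383,390),.091)
q('bossf top',(421,323),(419,173),.088)
q('bossr top',(429,232),(365,142),.088)
q('hinge top',(682,296),(511,47),.09)
q('ptrcone',(183,262),(266,283),.08)
E
```

```text
bolt [0.6629 0.1943 0.012 ] [0.6621 0.1975 0.012 ]
bolt [ 0.6431 -0.1047  0.012 ] [ 0.643  -0.1035  0.012 ]
bolt [ 0.4685 -0.093   0.012 ] [ 0.4697 -0.0914  0.012 ]
bolt [0.4889 0.2065 0.012 ] [0.4889 0.2065 0.012 ]
red [0.5288 0.1524 0.045 ] [0.5286 0.1545 0.045 ] (array([0.5292, 0.153 , 0.0431]), [np.float64(0.44290369957679504), np.float64(0.4429036995766934)])
blue [0.5673 0.1293 0.045 ] [0.5673 0.134  0.045 ] (array([0.5686, 0.1306, 0.0408]), [np.float64(1.1317954482349726), np.float64(1.131795448234719)])
knobtop [0.4653 0.1721 0.091 ] [0.4656 0.1694 0.091 ] (array([0.4649, 0.1714, 0.0934]), [np.float64(0.5284656049001322), np.float64(0.5284656049001191)])
bossf top [0.537  0.0255 0.088 ] [0.5368 0.0289 0.088 ] (array([0.5378, 0.0261, 0.085 ]), [np.float64(0.6928403830311497), np.float64(0.6928403830312657)])
bossr top [0.5765 0.0223 0.088 ] [0.5747 0.0253 0.088 ] (array([0.5767, 0.0225, 0.0847]), [np.float64(0.08983785352248073), np.float64(0.08983785352270329)])
hinge top [ 0.5488 -0.0871  0.09  ] [ 0.5482 -0.0838  0.09  ] (array([ 0.5494, -0.0869,  0.087 ]), [np.float64(0.5163423417376068), np.float64(0.5163423417376116)])
ptrcone [0.5639 0.1308 0.08  ] [0.5627 0.135  0.08  ] (array([0.5646, 0.1317, 0.0758]), [np.float64(0.4641140677812372), np.float64(0.4641140677812819)])
```

```bash
cat >> h.py <<'E'
np.set_printoptions(precision=4,suppress=True)
YAW=-0.066
def fx(): 
    c,s=np.cos(YAW),np.sin(YAW); return np.array([c,s,0]),np.array([-s,c,0])
def plan(pos,R2=None,jaw=None):
    """jaw: world dir for tool z with x down"""
    s=get_state(); R1=R.from_euler('xyz',s['ee_rot']).as_matrix()
    if jaw is not None:
        x=np.array([0,0,-1.]); z=np.array(jaw); R2=np.stack([x,np.cross(z,x),z],1)
    if R2 is None: R2=R1
    d=R1.T@(np.array(pos)-s['eef_pos']); w=R.from_matrix(R1.T@R2).as_rotvec()
    return d,w
E
python3 - <<'E'
from h import *
s=get_state(); R1=R.from_euler('xyz',s['ee_rot']).as_matrix(); print(R1)
X,Y=fx()
for p in ([.5,0,.23],[.465,.171,.2],[.465,.171,.09]):
  for j in (Y,-Y,):
    print(p,*plan(p,jaw=j))
E
```

```text
[[-0.0005 -0.9493 -0.3143]
 [ 0.0012 -0.3143  0.9493]
 [-1.      0.0001  0.0013]]
[0.5, 0, 0.23] [-0.0036 -0.4746  0.5175] [ 0.3857  0.0013 -0.0004]
[0.5, 0, 0.23] [-0.0036 -0.4746  0.5175] [-2.7559  0.0005  0.0018]
[0.465, 0.171, 0.2] [ 0.0267 -0.4951  0.6908] [ 0.3857  0.0013 -0.0004]
[0.465, 0.171, 0.2] [ 0.0267 -0.4951  0.6908] [-2.7559  0.0005  0.0018]
[0.465, 0.171, 0.09] [ 0.1367 -0.4951  0.6906] [ 0.3857  0.0013 -0.0004]
[0.465, 0.171, 0.09] [ 0.1367 -0.4951  0.6906] [-2.7559  0.0005  0.0018]
```

```bash
python3 -m crank '[[0,-0.047,0.052,0.04,0,0,1],[0,-0.094,0.104,0.08,0,0,1],[0,-0.14,0.155,0.12,0,0,1],[0,-0.19,0.207,0.16,0,0,1],[0,-0.235,0.26,0.2,0,0,1],[0,-0.28,0.31,0.24,0,0,1],[0,-0.33,0.362,0.28,0,0,1],[0,-0.38,0.414,0.32,0,0,1],[0,-0.427,0.466,0.35,0,0,1],[0,-0.475,0.518,0.386,0,0,1]]'
python3 - <<'E'
from h import *
X,Y=fx(); print(get_state()['q'])
for p in ([.47,.16,.18],[.465,.171,.07]): print(*plan(p,jaw=Y))
E
```

```text
t: 1.4
eef_pos: [0.4685, -0.0685, 0.2268]
ee_rot: [-1.23, 1.57, 0.274]
force: [1.1, -0.2, 1.2]
width: 0.0876
[ 0.2719  0.0202 -0.4149 -0.     -1.135  -1.9097]
[0.0469 0.0138 0.2281] [-0.001   0.0002  0.0007]
[0.1569 0.0196 0.2387] [-0.001   0.0002  0.0007]
```

```bash
python3 -m crank '[[0.01,0.003,0.05,0,0,0,1],[0.02,0.006,0.1,0,0,0,1],[0.03,0.008,0.14,0,0,0,1],[0.04,0.01,0.18,0,0,0,1],[0.045,0.01,0.198,0,0,0,1],[0.045,0.01,0.198,0,0,0,1]]'
python3 - <<'E'
from h import *
X,Y=fx(); s=get_state(); print(s['eef_pos'],s['q'])
for p in ([.47,.16,.18],[.465,.171,.07]): print(*plan(p,jaw=Y))
snap('wrist','w1');snap('top','t1');snap('scene','s1')
E
```

```text
t: 2.15
eef_pos: [0.471, 0.1282, 0.1811]
ee_rot: [2.291, 1.57, -2.486]
force: [-0.1, 0.2, -0.8]
width: 0.0877
[0.471  0.1282 0.1811] [ 0.6696  0.0867 -0.455  -0.     -1.0303 -2.305 ]
[0.001  0.003  0.0317] [ 0.0014 -0.0008 -0.0009]
[0.111  0.0086 0.0424] [ 0.0014 -0.0008 -0.0009]
```

View pics/w1.png

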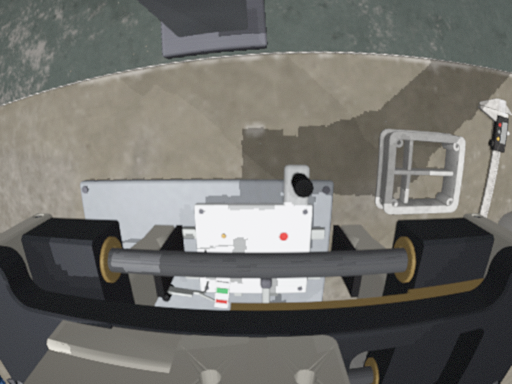

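```bash
python3 - <<'E'
from h import *
f=load('w1')
for n,u,v,z in (('bolt4',330,187,.012),('bolt3',85,188,.012),('red',284,237,.045),('knob',301,185,.091)): print(n,onz(f,u,v,z,1))
for p in ([.565,.04,.16],[.565,.24,.16]): print(*plan(p,jaw=fx()[1]))
print(-f['extrinsics'][:3,:3].T@f['extrinsics'][:3,3])
E
```

```text
bolt4 [0.4857 0.2122 0.012 ]
bolt3 [ 0.4663 -0.0926  0.012 ]
red [0.5296 0.1539 0.045 ]
knob [0.4613 0.1674 0.091 ]
[ 0.0217 -0.0994 -0.0804] [-0.0008 -0.0001 -0.0001]
[ 0.0217 -0.0861  0.1191] [-0.0008 -0.0001 -0.0001]
[0.3988 0.1338 0.3397]
```

```bash
python3 -m crank '[[0,0,0.01,-0.18,0,0,1],[0,0.002,0.02,-0.36,0,0,1],[0,0.004,0.03,-0.54,0,0,1],[0,0.006,0.042,-0.72,0,0,1],[0,0.008,0.042,-0.9,0,0,1],[0,0.008,0.042,-1.08,0,0,1],[0,0.008,0.042,-1.26,0,0,1],[0,0.008,0.042,-1.44,0,0,1],[0,0.008,0.042,-1.62,0,0,1],[0,0.008,0.042,-1.8,0,0,1]]'
python3 - <<'E'
from h import *
X,Y=fx(); print(get_state()['q'])
for p in ([.465,.171,.16],): print(*plan(p,jaw=-Y))
E
```

```text
t: 3.55
eef_pos: [0.4662, 0.169, 0.182]
ee_rot: [-2.58, 1.57, 0.729]
force: [-0.2, 0.4, -0.1]
width: 0.0874
[ 0.7449  0.0981 -0.4398  0.     -1.0323 -0.5775]
[ 0.022  -0.0022  0.0009] [-1.3374 -0.0007 -0.0001]
```

```bash
python3 -m crank '[[0,-0.002,0.001,-0.18,0,0,1],[0,-0.002,0.001,-0.36,0,0,1],[0.01,-0.002,0.001,-0.54,0,0,1],[0.02,-0.002,0.001,-0.72,0,0,1],[0.022,-0.002,0.001,-0.9,0,0,1],[0.022,-0.002,0.001,-1.08,0,0,1],[0.022,-0.002,0.001,-1.26,0,0,1],[0.022,-0.002,0.001,-1.337,0,0,1],[0.022,-0.002,0.001,-1.337,0,0,1]]'
python3 - <<'E'
from h import *
X,Y=fx(); print(get_state()['q'])
for p in ([.465,.171,.16],): print(*plan(p,jaw=-Y))
snap('wrist','w2')
E
```

```text
t: 4.68
eef_pos: [0.4649, 0.171, 0.1599]
ee_rot: [2.39, 1.57, 0.746]
force: [0.3, -0.7, -0.1]
width: 0.088
[ 0.7501  0.1191 -0.4716  0.     -0.9796  0.7479]
[-0.0001  0.0001  0.    ] [-0.0068 -0.0004 -0.0004]
```

View pics/w2.png

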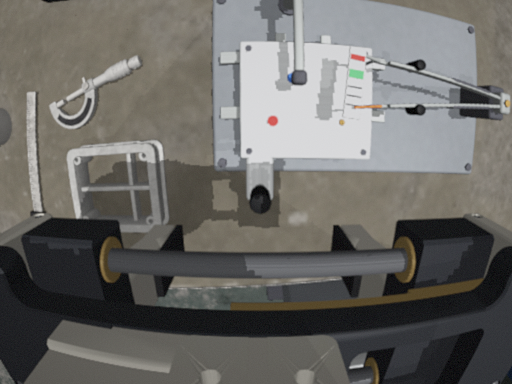

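The wrist view now shows the whole fixture: knob top (261,200), red (273,121), blue partly hidden at (291,76) and the pointer clamp (299,77). Next I'll zoom in.

```bash
python3 - <<'E'
import cv2
a=cv2.imread('pics/w2.png')[40:215,205:385]; cv2.imwrite('pics/w2z.png',cv2.resize(a,None,fx=3.4,fy=3.4,interpolation=cv2.INTER_CUBIC))
E
```

```text
(no output)
```

View pics/w2z.png

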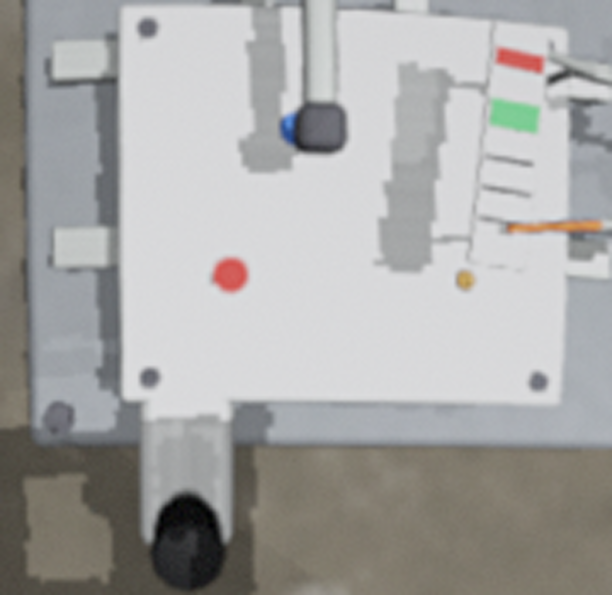

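```bash
python3 - <<'E'
from h import *
f=load('w2'); p=f['pixels'].astype(int)
def cen(m,box):
    v,u=np.nonzero(m); k=(u>=box[0])&(u<box[2])&(v>=box[1])&(v<box[3]); return u[k].mean(),v[k].mean(),k.sum()
r,g,b=p[...,0],p[...,1],p[...,2]
ur,vr,n=cen((r>150)&(g<80)&(b<80),(262,110,285,132)); print('red',ur,vr,n,onz(f,ur,vr,.045,1))
ub,vb,n=cen((b>120)&(r<100)&(b-g>40),(280,65,300,90)); print('blue',ub,vb,n,onz(f,ub,vb,.045,1))
P=[]
for n,u,v in (('b1?',222,1),('b2',471,30),('b3',459,167),('b4',222,162)): print(n,onz(f,u,v,.012,1))
print('knob',onz(f,261,200,.091,1)); print('clamp',onz(f,299,77,.08,1))
print('bosses',onz(f,420,65,.088,1),onz(f,420,109.5,.088,1),'hinge',onz(f,505,103,.09,1))
print('carrier bolts',[onz(f,u,v,.045,1) for u,v in((250,48),(367,52),(362,152),(248,151))])
m=(b>120)&(r<100)&(b-g>40); v,u=np.nonzero(m[65:90,280:305]); print(sorted(zip(u+280,v+65)))
E
```

```text
red nan nan 0 [nan nan nan]
blue 289.3809523809524 77.19047619047619 21 [0.5675 0.1351 0.045 ]
b1? [0.661  0.1942 0.012 ]
b2 [ 0.6419 -0.1068  0.012 ]
b3 [ 0.4672 -0.0788  0.012 ]
b4 [0.4883 0.2072 0.012 ]
knob [0.4675 0.1686 0.091 ]
clamp [0.5633 0.1314 0.08  ]
bosses [0.5746 0.0259 0.088 ] [0.536  0.0282 0.088 ] hinge [ 0.5476 -0.0796  0.09  ]
carrier bolts [array([0.5973, 0.1687, 0.045 ]), array([0.5916, 0.0583, 0.045 ]), array([0.4945, 0.0685, 0.045 ]), array([0.5018, 0.1777, 0.045 ])]
[(np.int64(288), np.int64(75)), (np.int64(288), np.int64(76)), (np.int64(288), np.int64(77)), (np.int64(288), np.int64(78)), (np.int64(288), np.int64(79)), (np.int64(289), np.int64(75)), (np.int64(289), np.int64(76)), (np.int64(289), np.int64(77)), (np.int64(289), np.int64(78)), (np.int64(289), np.int64(79)), (np.int64(289), np.int64(80)), (np.int64(290), np.int64(75)), (np.int64(290), np.int64(76)), (np.int64(290), np.int64(77)), (np.int64(290), np.int64(78)), (np.int64(290), np.int64(79)), (np.int64(290), np.int64(80)), (np.int64(290), np.int64(81)), (np.int64(291), np.int64(74)), (np.int64(291), np.int64(75)), (np.int64(291), np.int64(76))]<stdin>:4: RuntimeWarning: Mean of empty slice.
  ret = ret.dtype.type(ret / rcount)
```

```bash
python3 -m crank '[[0.03,0.001,0.001,-0.006,0,0,1],[0.06,0.001,0.001,-0.006,0,0,1],[0.085,0.001,0.001,-0.006,0,0,1],[0.092,0.001,0.001,-0.006,0,0,1],[0.092,0.001,0.001,-0.006,0,0,1]]' 15
python3 - <<'E'
from h import *
snap('wrist','w3'); print(get_state()['eef_pos'])
a=cv2.imread('pics/w3.png'); cv2.imwrite('pics/w3z.png',cv2.resize(a[0:240,150:470],None,fx=2.4,fy=2.4,interpolation=cv2.INTER_CUBIC))
E
```

```text
t: 5.35
eef_pos: [0.4658, 0.1707, 0.0677]
ee_rot: [-0.323, 1.57, -1.96]
force: [0.6, -0.1, -0.3]
width: 0.0875
[0.4661 0.171  0.0683]
```

View pics/w3z.png

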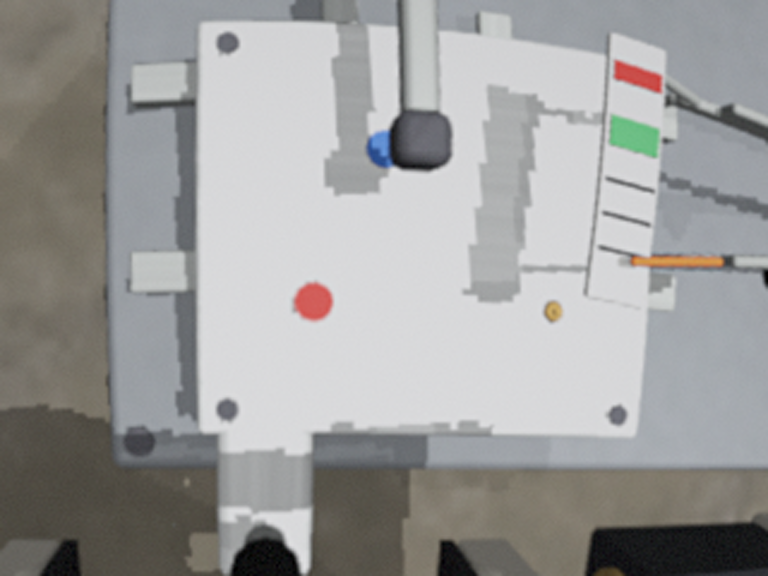

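```bash
python3 - <<'E'
from h import *
a=cv2.imread('pics/scene0.png')[198:240,205:265]; cv2.imwrite('pics/s0z.png',cv2.resize(a,None,fx=13,fy=13,interpolation=cv2.INTER_CUBIC))
f=load('w3')
Z=lambda X,Y:(150+(X+.5)/2.4-.5,(Y+.5)/2.4-.5)
print('red',onz(f,*Z(314,301),.045,1))
print('blue',onz(f,*Z(386,149),.045,1), 'left edge',onz(f,*Z(367,149),.045,1))
for z in (.09,.08,.06,.0477): print('clamp',z,onz(f,*Z(420,138),z,1))
print('bottom edge',onz(f,*Z(418,168),.065,1))
print('rivet',onz(f,*Z(554,311),.046,1))
f=load('w2'); Z=lambda X,Y:(205+(X+.5)/3.4-.5,40+(Y+.5)/3.4-.5)
print('red',onz(f,*Z(231,275),.045,1)); print('blue',onz(f,*Z(298,127),.045,1))
print('clamp',onz(f,*Z(320,127),.08,1),onz(f,*Z(320,127),.09,1))
E
```

```text
red [0.5287 0.1531 0.045 ]
blue [0.5671 0.1324 0.045 ] left edge [0.5672 0.1373 0.045 ]
clamp 0.09 [0.5617 0.1341 0.09  ]
clamp 0.08 [0.5635 0.1317 0.08  ]
clamp 0.06 [0.5672 0.1269 0.06  ]
clamp 0.0477 [0.5695 0.124  0.0477]
bottom edge [0.5592 0.1291 0.065 ]
rivet [0.5242 0.0887 0.046 ]
red [0.5283 0.1532 0.045 ]
blue [0.5676 0.1324 0.045 ]
clamp [0.5633 0.1316 0.08  ] [0.5621 0.1331 0.09  ]
```

View pics/s0z.png

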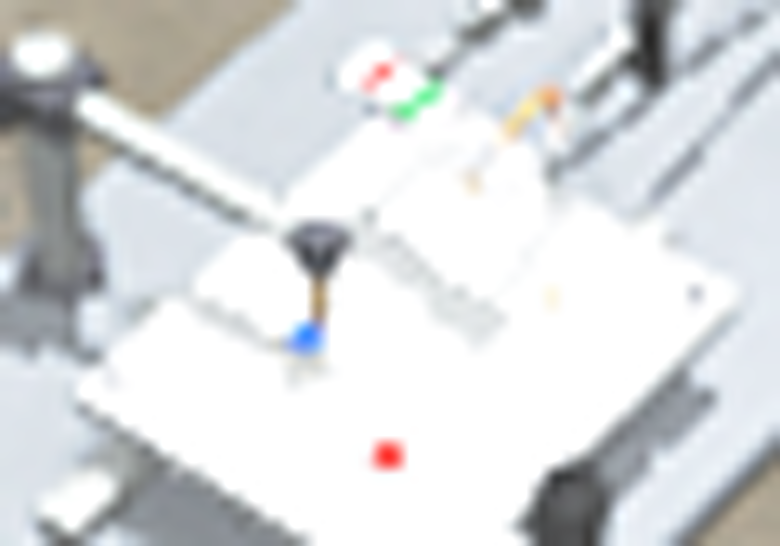

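```bash
python3 - <<'E'
from h import *
s=load('scene0'); Z=lambda X,Y:(205+(X+.5)/13-.5,198+(Y+.5)/13-.5)
r=onz(s,*Z(388,456),.045); print('red',r); b=onz(s,*Z(306,337),.045); print('blue vis',b)
t=onz(s,*Z(318,326),.0477); print('tip',t)
off=r-np.array([.5285,.15315,.045]); print('bias',off,'tip corr',t-off,'blue',b-off)
for z in(.06,.07,.08,.09): print('clamp',z,onz(s,*Z(318,250),z)-off)
w=load('w3'); tt=t-off
print('tip proj', proj(s,t), proj(w,tt,1))
# true blue proj in scene, in zoom coords
for p in ([.5672,.1324,.045],): u,v=proj(s,np.array(p)+off*[1,1,0]); print('blue proj zoom',(u+.5-205)*13-.5,(v+.5-198)*13-.5)
E
```

```text
red [0.5286 0.1547 0.045 ]
blue vis [0.5677 0.1345 0.045 ]
tip [0.5658 0.1318 0.0477]
bias [ 0.0001  0.0015 -0.    ] tip corr [0.5657 0.1303 0.0477] blue [0.5675 0.133  0.045 ]
clamp 0.06 [0.5736 0.1187 0.06  ]
clamp 0.07 [0.5679 0.126  0.07  ]
clamp 0.08 [0.5622 0.1333 0.08  ]
clamp 0.09 [0.5566 0.1407 0.09  ]
tip proj (np.float64(229.0), np.float64(222.61538461538464)) (np.float64(314.9290863544914), np.float64(63.271847957368095))
blue proj zoom 308.3840620396255 336.11875968694505
```

```bash
python3 -m crank '[[-0.045,0,0,0,0,0,1],[-0.05,0,-0.04,0,0,0,1],[-0.05,0,-0.09,0,0,0,1],[-0.05,0,-0.12,0,0,0,1],[-0.05,0,-0.12,0,0,0,1]]' 15
python3 - <<'E'
from h import *
snap('wrist','w4'); print(get_state()['eef_pos'])
f=load('w4'); u,v=proj(f,[.564,.131,.05],1); print(u,v)
u0,v0=int(u)-60,max(int(v)-40,0); print(u0,v0)
a=cv2.imread('pics/w4.png'); cv2.imwrite('pics/w4z.png',cv2.resize(a[v0:v0+90,u0:u0+120],None,fx=6.5,fy=6.5,interpolation=cv2.INTER_CUBIC))
E
```

```text
t: 6.02
eef_pos: [0.4736, 0.2926, 0.1181]
ee_rot: [2.388, 1.57, 0.754]
force: [-0.3, -0.3, -0.3]
width: 0.0877
[0.4732 0.2912 0.1178]
440.01899111545197 89.98146426396589
380 49
```

View pics/w4z.png

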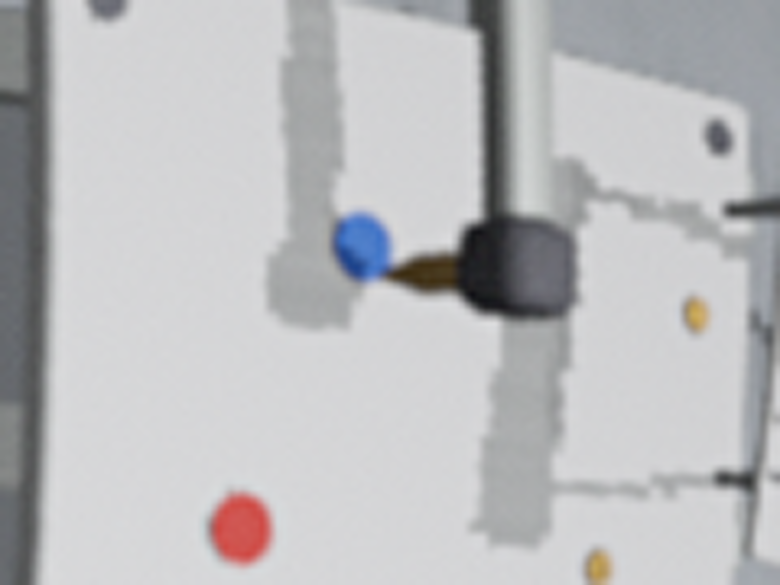

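This side view shows the tip at zoom (380,272), the blue centre at (361,246) and red at (241,528).

```bash
python3 - <<'E'
from h import *
f=load('w4'); Z=lambda X,Y:(380+(X+.5)/6.5-.5,49+(Y+.5)/6.5-.5)
b=onz(f,*Z(361,246),.045,1); r=onz(f,*Z(241,528),.045,1); t=onz(f,*Z(380,272),.0477,1)
X,Y=fx()
print('b',b,'r',r,'tip',t,'clamp',onz(f,*Z(517,266),.08,1))
for n,p in (('r',r),('b',b)): d=t-p; print(n,d,'fixture',d@X,d@Y)
print('b-r',(b-r)@X,(b-r)@Y)
print('return',*plan([.466,.1705,.068],jaw=-Y))
E
```

```text
b [0.5672 0.1329 0.045 ] r [0.5285 0.1535 0.045 ] tip [0.5637 0.1316 0.0477] clamp [0.5632 0.1326 0.08  ]
r [ 0.0351 -0.0218  0.0027] fixture 0.03648165962490622 -0.01945938078778087
b [-0.0036 -0.0012  0.0027] fixture -0.0034848380600573554 -0.0014775436094727023
b-r 0.03996649768496357 -0.017981837178308167
return [0.0498 0.0005 0.1209] [0.0023 0.     0.    ]
```

```bash
python3 -m crank '[[0,0,0.05,0.002,0,0,1],[0,0,0.1,0.002,0,0,1],[0,0,0.121,0.002,0,0,1],[0.02,0,0.121,0.002,0,0,1],[0.05,0,0.121,0.002,0,0,1],[0.05,0,0.121,0.002,0,0,1],[0.05,0,0.121,0.002,0,0,0],[0.05,0,0.121,0.002,0,0,0],[0.05,0,0.121,0.002,0,0,0],[0.05,0,0.121,0.002,0,0,0]]' 20
python3 - <<'E'
from h import *
s=get_state(); print(s['width'],s['force']); snap('wrist','w5')
f=load('w5'); Z=lambda X,Y:(150+(X+.5)/2.4-.5,(Y+.5)/2.4-.5)
a=cv2.imread('pics/w5.png'); cv2.imwrite('pics/w5z.png',cv2.resize(a[0:240,150:470],None,fx=2.4,fy=2.4,interpolation=cv2.INTER_CUBIC))
print(plan([.466,.1705,.068],jaw=-fx()[1]))
E
```

```text
t: 7.32
eef_pos: [0.4657, 0.17, 0.068]
ee_rot: [2.384, 1.57, 0.746]
force: [-0.7, -0.9, -0.3]
width: 0.053
0.052962611013979116 [-0.6809 -0.9164 -0.3143]
(array([-0.0001,  0.0003, -0.0006]), array([-0.0007, -0.0004, -0.0004]))
```

View pics/w5z.png

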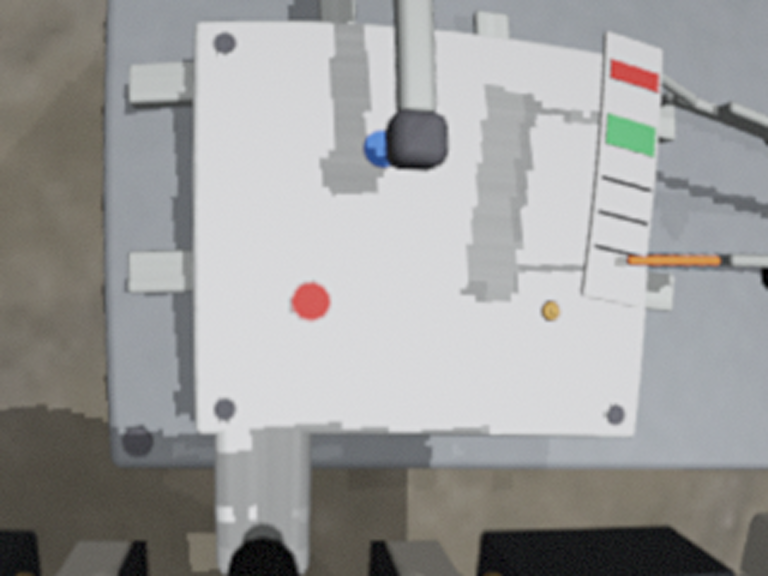

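Still closing (53 mm), and the knob is central between the fingers. I'll keep closing.

```bash
python3 -m crank '[[0,0,0,0,0,0,0],[0,0,0,0,0,0,0],[0,0,0,0,0,0,0],[0,0,0,0,0,0,0],[0,0,0,0,0,0,0]]' 20
python3 - <<'E'
from h import *
s=get_state(); print(s['width'],s['force'],s['eef_pos']); snap('wrist','w6'); f=load('w6')
p=f['pixels'].astype(int); m=(p[...,0]-p[...,1]>60)&(p[...,0]-p[...,2]>60)
n,l,st,c=cv2.connectedComponentsWithStats(m.astype(np.uint8))
for i in range(1,n):
    if st[i,4]>30: print(c[i],st[i],onz(f,*c[i],.045,1))
a=cv2.imread('pics/w6.png'); cv2.imwrite('pics/w6z.png',cv2.resize(a[0:240,150:470],None,fx=2.4,fy=2.4,interpolation=cv2.INTER_CUBIC))
E
```

```text
t: 8.0
eef_pos: [0.4655, 0.1698, 0.0675]
ee_rot: [-0.769, 1.571, -2.407]
force: [0.3, -0.1, 0.6]
width: 0.0173
0.017287130091706952 [ 0.3057 -0.0558  0.5649] [0.4655 0.1698 0.0675]
[413.9796  30.4218] [405  24  20  14 147] [0.5917 0.0577 0.045 ]
[277.2926 124.9681] [270 118  16  15 188] [0.5286 0.1542 0.045 ]
```

View pics/w6z.png

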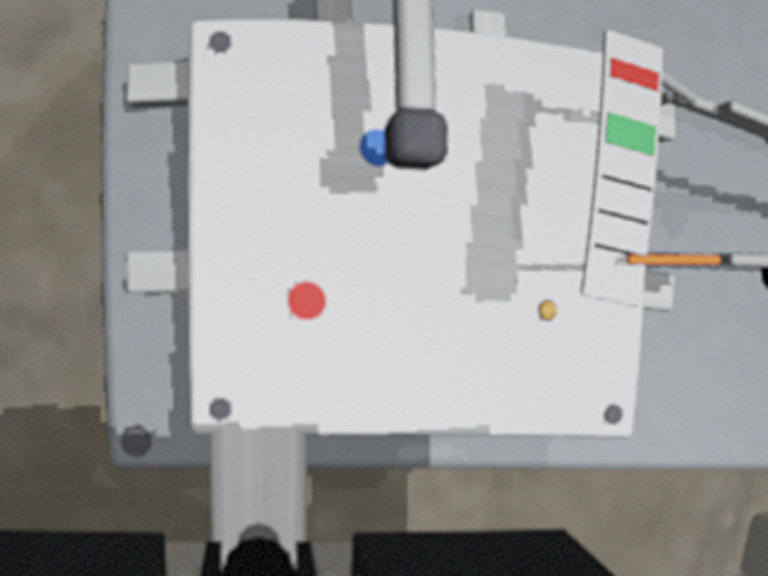

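```bash
cat >> h.py <<'E'
def redc(f):
    p=f['pixels'].astype(int); m=(p[...,0]-p[...,1]>60)&(p[...,0]-p[...,2]>60)
    n,l,st,c=cv2.connectedComponentsWithStats(m.astype(np.uint8))
    return [(c[i].round(1),onz(f,*c[i],.045,1).round(4)) for i in range(1,n) if 100<st[i,4]<260 and abs(st[i,2]-st[i,3])<4]
E
python3 - <<'E'
from h import *
for n in('w2','w3','w4','w6'): print(n,redc(load(n)))
X,Y=fx(); t=np.array([.5637,.1316,.045]); r=np.array([.5286,.1541,.045]); print((t-r)@X,(t-r)@Y)
s=get_state(); print(plan(s['eef_pos']+(t-r),jaw=-Y))
E
```

```text
w2 []
w3 [(array([280.2, 125.2]), array([0.5286, 0.1533, 0.045 ]))]
w4 []
w6 [(array([277.3, 125. ]), array([0.5286, 0.1542, 0.045 ]))]
0.03650750207131036 -0.020136094271562967
(array([-0.    ,  0.0365,  0.0201]), array([-0.0008,  0.    ,  0.0001]))
```

```bash
python3 -m crank '[[0,0.008,0.0045,0,0,0,0],[0,0.016,0.009,0,0,0,0],[0,0.024,0.0135,0,0,0,0],[0,0.032,0.018,0,0,0,0],[0,0.0365,0.0201,0,0,0,0],[0,0.0365,0.0201,0,0,0,0],[0,0.0365,0.0201,0,0,0,0]]' 20
python3 - <<'E'
from h import *
s=get_state(); print(s['width'],s['force'],s['eef_pos'], s['eef_pos']-[.4655,.1698,.0675]); snap('wrist','w7')
a=cv2.imread('pics/w7.png'); cv2.imwrite('pics/w7z.png',cv2.resize(a[0:240,150:470],None,fx=2.4,fy=2.4,interpolation=cv2.INTER_CUBIC))
snap('scene','s7');a=cv2.imread('pics/s7.png')[180:265,185:300]; cv2.imwrite('pics/s7z.png',cv2.resize(a,None,fx=6,fy=6,interpolation=cv2.INTER_CUBIC))
E
```

```text
t: 8.93
eef_pos: [0.5006, 0.1471, 0.0675]
ee_rot: [0.066, 1.571, -1.571]
force: [1.3, -0.8, -0.9]
width: 0.0173
0.01733794716376603 [ 1.296  -0.8123 -0.9374] [0.5006 0.1471 0.0675] [ 0.0351 -0.0227  0.    ]
```

View pics/w7z.png

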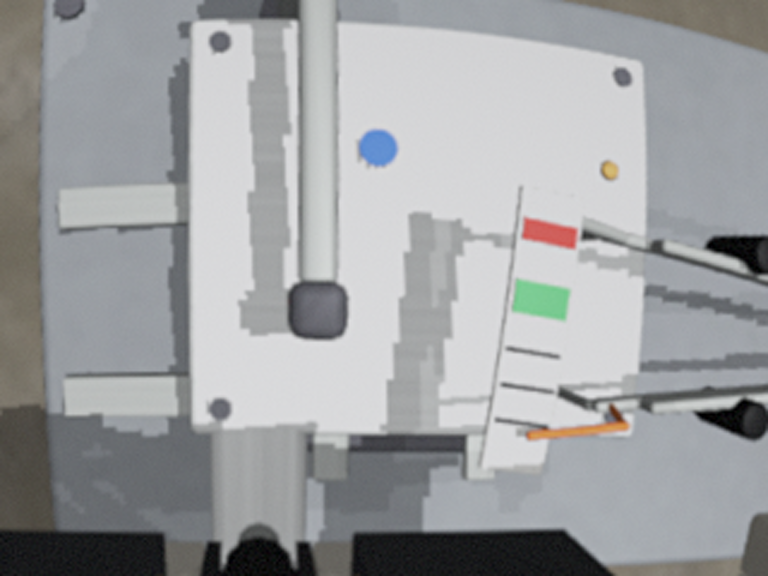

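View pics/s7z.png

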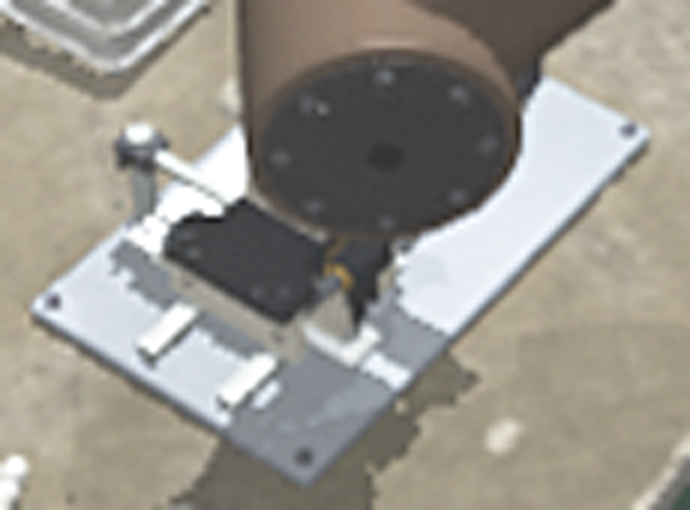

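```bash
python3 -m crank '[[0,0,0,0,0,0,0],[0,0,0,0,0,0,0],[0,0,0,0,0,0,0],[0,0,0,0,0,0,0],[0,0,0,0,0,0,0],[0,0,0,0,0,0,0]]' 20
python3 - <<'E'
from h import *
f=load('w7'); Z=lambda X,Y:(150+(X+.5)/2.4-.5,(Y+.5)/2.4-.5)
p=f['pixels'].astype(int); m=(p[...,2]-p[...,0]>60)
n,l,st,c=cv2.connectedComponentsWithStats(m.astype(np.uint8))
for i in range(1,n):
    if st[i,4]>60: b=onz(f,*c[i],.045,1); print(c[i],st[i],b)
print('clamp',onz(f,*Z(318,310),.08,1),onz(f,*Z(318,310),.085,1))
g=load('w6'); print('w6 clamp',onz(g,*Z(416,137),.08,1),onz(g,*Z(416,137),.085,1))
X,Y=fx(); t=np.array([.5637,.1316,.045]); s=get_state(); print(s['eef_pos'])
print('red est', np.array([.5286,.1541])+ (s['eef_pos']-[.4655,.1698,.0675])[:2])
print('blue move',(t-b)@X,(t-b)@Y,'from offsets', )
s=get_state(); print(plan(s['eef_pos']+(t-b),jaw=-Y))
E
```

```text
t: 9.78
eef_pos: [0.5005, 0.1473, 0.0675]
ee_rot: [-1.457, 1.571, -3.095]
force: [-1.7, 0.6, 0.3]
width: 0.0172
[307.1576  61.087 ] [300  54  16  15 184] [0.6023 0.1108 0.045 ]
clamp [0.5631 0.1314 0.08  ] [0.5634 0.1318 0.085 ]
w6 clamp [0.5634 0.1316 0.08  ] [0.5625 0.1328 0.085 ]
[0.5005 0.1473 0.0675]
red est [0.5636 0.1316]
blue move -0.03992322630457742 0.018206782488386124 from offsets
(array([ 0.    , -0.0399, -0.0182]), array([-0.0008,  0.    ,  0.0002]))
```

```bash
python3 -m crank '[[0,-0.008,-0.0036,0,0,0,0],[0,-0.016,-0.0072,0,0,0,0],[0,-0.024,-0.0108,0,0,0,0],[0,-0.032,-0.0145,0,0,0,0],[0,-0.038,-0.0172,0,0,0,0],[0,-0.0399,-0.0181,0,0,0,0],[0,-0.0399,-0.0181,0,0,0,0],[0,-0.0399,-0.0181,0,0,0,0],[0,-0.0399,-0.0181,0,0,0,0]]' 20
python3 - <<'E'
from h import *
s=get_state(); print(s['force'],s['eef_pos'], s['eef_pos']-[.5005,.1473,.0675]); snap('wrist','w8')
a=cv2.imread('pics/w8.png'); cv2.imwrite('pics/w8z.png',cv2.resize(a[0:240,150:470],None,fx=2.4,fy=2.4,interpolation=cv2.INTER_CUBIC))
f=load('w8'); print(redc(f)); r=redc(f)[0][1] if redc(f) else None
X,Y=fx(); print('blue from red', r+.040*X-.018*Y)
E
```

```text
t: 10.9
eef_pos: [0.4622, 0.1682, 0.0676]
ee_rot: [2.926, 1.571, 1.288]
force: [-0.9, 1.4, -0.9]
width: 0.0175
[-0.876   1.3883 -0.8938] [0.4622 0.1682 0.0676] [-0.0383  0.0209  0.0001]
[(array([277.3, 125. ]), array([0.5252, 0.1525, 0.045 ]))]
blue from red [0.5639 0.1319 0.045 ]
```

View pics/w8z.png

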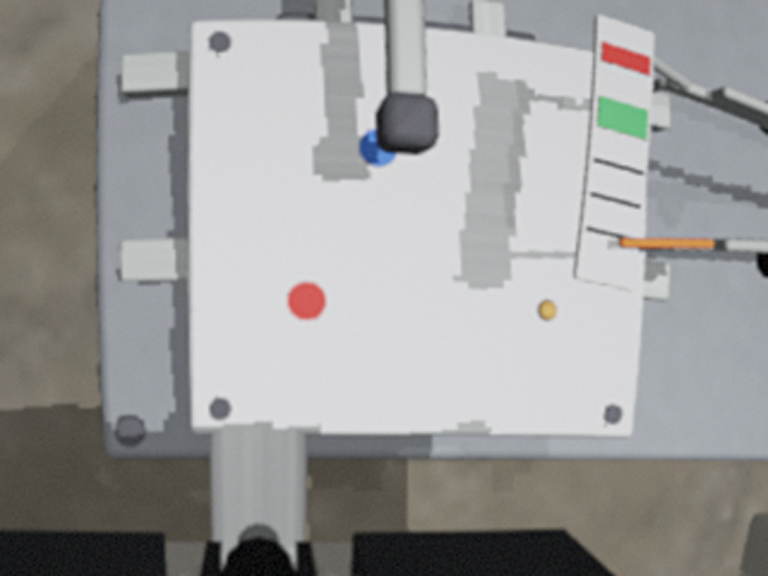

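```bash
python3 -m crank '[[0,0,0,0,0,0,0],[0,0,0,0,0,0,0],[0,0,0,0,0,0,0],[0,0,0,0,0,0,0],[0,0,0,0,0,0,0.5],[0,0,0,0,0,0,0.5],[0,0,0,0,0,0,0.5],[0,0,0,0,0,0,0.5],[0,0,0,0,0,0,0.5]]' 20
python3 - <<'E'
from h import *
s=get_state(); print(s['width'],s['force'],s['eef_pos']); snap('wrist','w9')
f=load('w9'); print(redc(f)); r=redc(f)[0][1] 
X,Y=fx(); print('blue from red', r+.040*X-.018*Y)
E
```

```text
t: 12.08
eef_pos: [0.462, 0.168, 0.0676]
ee_rot: [-0.419, 1.571, -2.056]
force: [0.2, 0.4, 0.1]
width: 0.0437
0.043703015445802365 [0.1996 0.4303 0.1013] [0.462  0.168  0.0676]
[(array([277.1, 124.7]), array([0.5252, 0.1525, 0.045 ]))]
blue from red [0.5639 0.1319 0.045 ]
```

```bash
python3 -m crank '[[-0.045,0,0,0,0,0,1],[-0.05,0.004,-0.04,0,0,0,1],[-0.05,0.004,-0.09,0,0,0,1],[-0.05,0.004,-0.12,0,0,0,1],[-0.05,0.004,-0.12,0,0,0,1]]' 20
python3 - <<'E'
from h import *
snap('wrist','w10'); print(get_state()['eef_pos'])
f=load('w10'); u,v=proj(f,[.564,.131,.05],1)
u0,v0=int(u)-60,max(int(v)-40,0); print(u0,v0)
a=cv2.imread('pics/w10.png'); cv2.imwrite('pics/w10z.png',cv2.resize(a[v0:v0+90,u0:u0+120],None,fx=6.5,fy=6.5,interpolation=cv2.INTER_CUBIC))
E
```

```text
t: 12.75
eef_pos: [0.4739, 0.2892, 0.117]
ee_rot: [-0.55, 1.57, -2.186]
force: [-0.3, -0.4, -0.4]
width: 0.0855
[0.4736 0.2879 0.1169]
377 49
```

View pics/w10z.png

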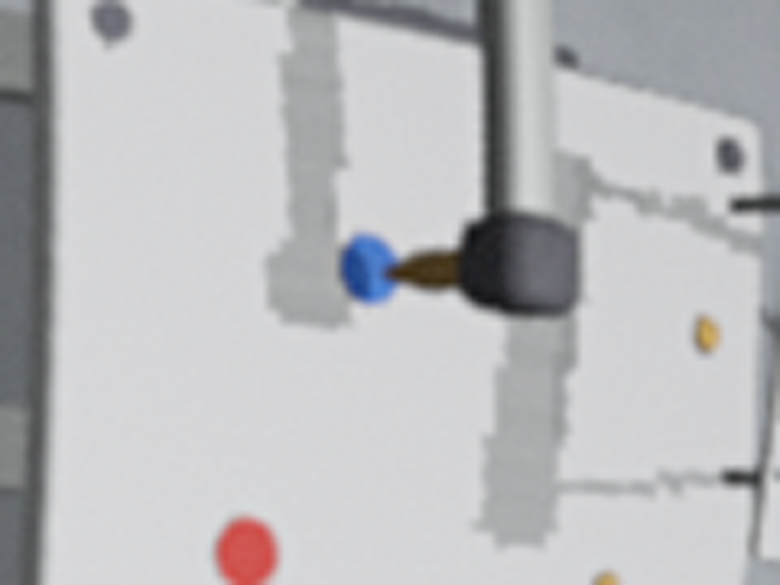

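```bash
python3 - <<'E'
from h import *
f=load('w10'); Z=lambda X,Y:(377+(X+.5)/6.5-.5,49+(Y+.5)/6.5-.5)
X,Y=fx()
b=onz(f,*Z(369,268),.045,1); t=onz(f,*Z(382,271),.0477,1); print(b,t,(t-b)@X,(t-b)@Y)
# tweezers approach
BF=np.array([.5365,.027,.076]);BR=np.array([.5750,.0240,.076])
c=(BF+BR)/2; print('mid',c, np.linalg.norm(BF-BR),(c-[.548,-.083,.076])@Y)
for z in (.16,.07): print(z,*plan([c[0],c[1],z],jaw=X))
print(get_state()['q'])
E
```

```text
[0.5639 0.132  0.045 ] [0.5634 0.1316 0.0477] -0.00046309917536922854 -0.0003983391385160891
mid [0.5557 0.0255 0.076 ] 0.03861670622929923 0.10877490150103591
0.16 [-0.0429  0.0992  0.2565] [-1.5704  0.0001  0.0016]
0.07 [0.0471 0.0993 0.2564] [-1.5704  0.0001  0.0016]
[ 0.8995  0.2605 -0.4018 -0.0002 -0.9098  0.6058]
```

```bash
python3 -m crank '[[-0.03,0.01,0.02,-0.17,0,0,1],[-0.043,0.022,0.055,-0.35,0,0,1],[-0.043,0.035,0.09,-0.52,0,0,1],[-0.043,0.047,0.12,-0.7,0,0,1],[-0.043,0.06,0.155,-0.87,0,0,1],[-0.043,0.073,0.19,-1.05,0,0,1],[-0.043,0.086,0.22,-1.22,0,0,1],[-0.043,0.096,0.248,-1.4,0,0,1],[-0.043,0.099,0.2565,-1.57,0,0,1],[-0.043,0.099,0.2565,-1.57,0,0,1]]'
python3 - <<'E'
from h import *
X,Y=fx(); s=get_state(); print(s['q'])
c=[.5557,.0255]
for z in (.16,.058): print(z,*plan([c[0],c[1],z],jaw=X))
snap('wrist','w11'); f=load('w11')
a=cv2.imread('pics/w11.png'); cv2.imwrite('pics/w11b.png',cv2.resize(a,None,fx=1.5,fy=1.5))
E
```

```text
t: 14.05
eef_pos: [0.555, 0.0235, 0.1603]
ee_rot: [-2.861, 1.57, -2.932]
force: [0.6, -0.5, 0.2]
width: 0.0876
[ 0.3947  0.2176 -0.3464 -0.0002 -1.0076  2.676 ]
0.16 [0.0003 0.0021 0.0006] [-0.005  -0.0008  0.0002]
0.058 [0.1023 0.0021 0.0007] [-0.005  -0.0008  0.0002]
```

View pics/w11b.png

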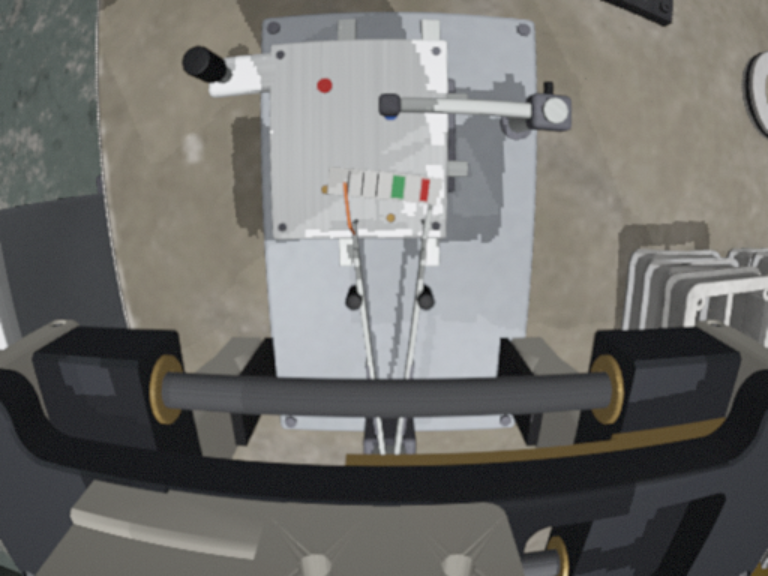

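```bash
python3 - <<'E'
from h import *
f=load('w11'); a=cv2.imread('pics/w11.png'); cv2.imwrite('pics/w11z.png',cv2.resize(a[100:230,190:330],None,fx=4.6,fy=4.6,interpolation=cv2.INTER_CUBIC))
for u,v in ((353,298),(427,297)): print(onz(f,u/1.5,v/1.5,.085,1))
E
```

```text
[0.5361 0.0286 0.085 ]
[0.5766 0.0263 0.085 ]
```

View pics/w11z.png

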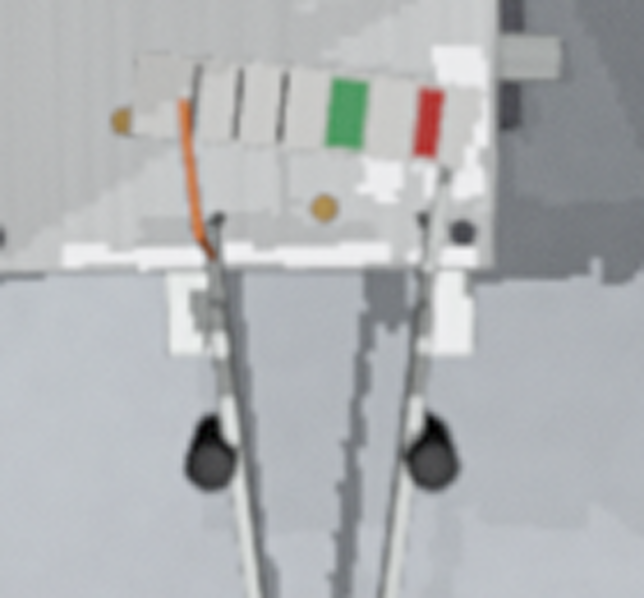

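```bash
python3 -m crank '[[0.03,0.0035,0.001,-0.005,0,0,1],[0.06,0.0035,0.001,-0.005,0,0,1],[0.085,0.0035,0.001,-0.005,0,0,1],[0.102,0.0035,0.001,-0.005,0,0,1],[0.102,0.0035,0.001,-0.005,0,0,1],[0.102,0.0035,0.001,-0.005,0,0,0.65]]' 30
python3 - <<'E'
from h import *
X,Y=fx(); s=get_state(); print(s['eef_pos'],s['force'],s['width']); snap('wrist','w12')
print(plan([.5563,.027,.058],jaw=X))
a=cv2.imread('pics/w12.png'); cv2.imwrite('pics/w12b.png',cv2.resize(a,None,fx=1.5,fy=1.5))
E
```

```text
t: 14.85
eef_pos: [0.5572, 0.0288, 0.0593]
ee_rot: [0.232, 1.57, 0.168]
force: [0.4, -0.9, -0.1]
width: 0.0823
[0.5572 0.0288 0.0593] [ 0.4425 -0.9289 -0.1382] 0.08231973222945606
(array([ 0.0015, -0.0018, -0.001 ]), array([ 0.0027,  0.0012, -0.0004]))
```

View pics/w12b.png

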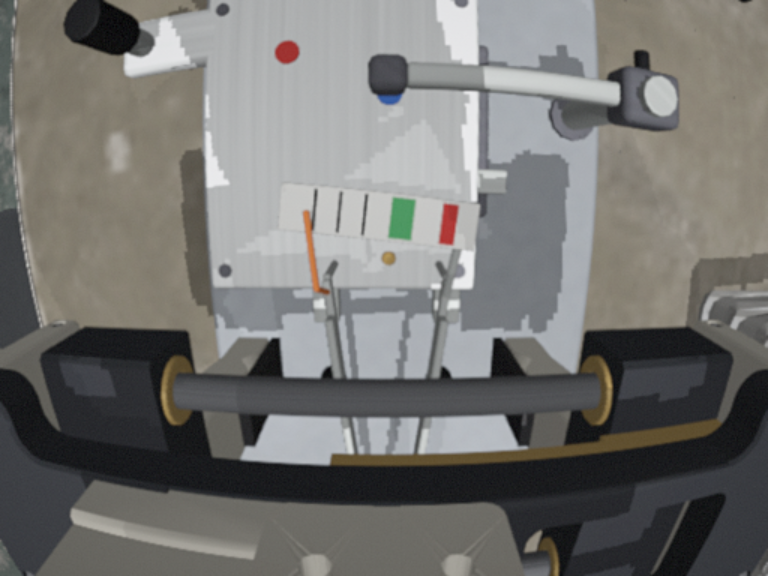

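Needle, band and tips are all visible and the fingers straddle the bosses, so I'll close in stages.

```bash
python3 -m crank '[[0,-0.001,-0.001,0,0,0,0.55],[0,-0.001,-0.001,0,0,0,0.55],[0,-0.001,-0.001,0,0,0,0.55],[0,-0.001,-0.001,0,0,0,0.5],[0,-0.001,-0.001,0,0,0,0.45],[0,-0.001,-0.001,0,0,0,0.45],[0,-0.001,-0.001,0,0,0,0.45]]' 30
python3 - <<'E'
from h import *
X,Y=fx(); s=get_state(); print(s['eef_pos'],s['force'],s['width']); snap('wrist','w13')
a=cv2.imread('pics/w13.png'); cv2.imwrite('pics/w13z.png',cv2.resize(a[0:250,130:400],None,fx=2.3,fy=2.3,interpolation=cv2.INTER_CUBIC))
E
```

```text
t: 15.78
eef_pos: [0.5566, 0.0282, 0.0589]
ee_rot: [0.606, 1.569, 0.544]
force: [1.3, 4.7, 2.1]
width: 0.0396
[0.5566 0.0282 0.0589] [1.2569 4.6664 2.0767] 0.03960994808531207
```

View pics/w13z.png

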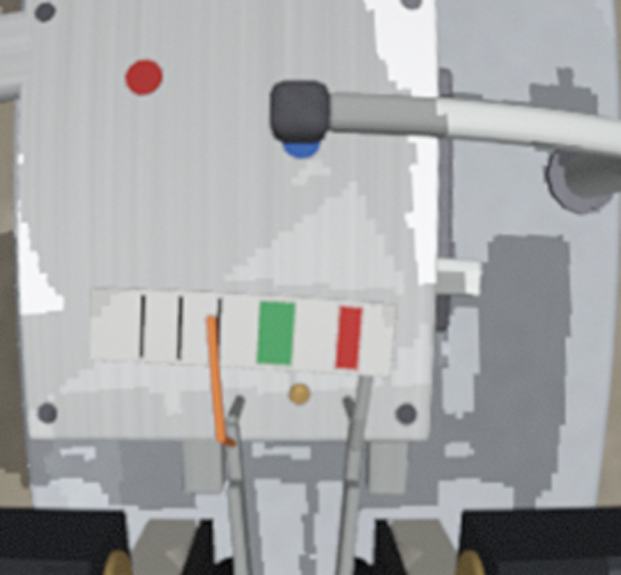

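```bash
python3 -m crank '[[0,0,0,0,0,0,0.43],[0,0,0,0,0,0,0.41],[0,0,0,0,0,0,0.39],[0,0,0,0,0,0,0.38],[0,0,0,0,0,0,0.375],[0,0,0,0,0,0,0.372],[0,0,0,0,0,0,0.372],[0,0,0,0,0,0,0.372]]' 30
python3 - <<'E'
from h import *
X,Y=fx(); s=get_state(); print(s['eef_pos'],s['force'],s['width']); snap('wrist','w14')
a=cv2.imread('pics/w14.png'); cv2.imwrite('pics/w14z.png',cv2.resize(a[0:250,130:400],None,fx=2.3,fy=2.3,interpolation=cv2.INTER_CUBIC))
E
```

```text
t: 16.82
eef_pos: [0.5567, 0.0286, 0.0589]
ee_rot: [0.703, 1.568, 0.641]
force: [1.5, 7.5, 1.1]
width: 0.0329
[0.5567 0.0286 0.0589] [1.5376 7.4753 1.1407] 0.03291834147928912
```

View pics/w14z.png

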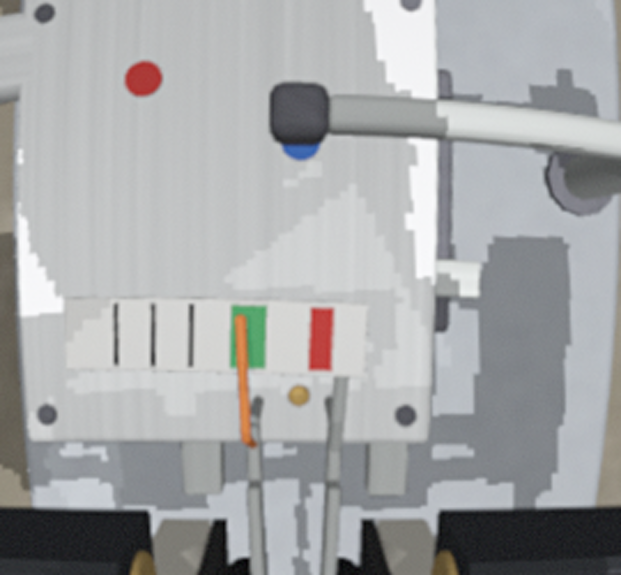

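```bash
python3 -m crank '[[0,0,0,0,0,0,0.366],[0,0,0,0,0,0,0.36],[0,0,0,0,0,0,0.36],[0,0,0,0,0,0,0.36],[0,0,0,0,0,0,0.36]]' 30
python3 - <<'E'
from h import *
X,Y=fx(); s=get_state(); print(s['eef_pos'],s['force'],s['width']); snap('wrist','w15')
a=cv2.imread('pics/w15.png'); cv2.imwrite('pics/w15z.png',cv2.resize(a[80:240,190:350],None,fx=3.7,fy=3.7,interpolation=cv2.INTER_CUBIC))
E
```

```text
t: 17.5
eef_pos: [0.5568, 0.0287, 0.0589]
ee_rot: [0.701, 1.568, 0.639]
force: [1.8, 7.5, 0.9]
width: 0.0316
[0.5568 0.0287 0.0589] [1.7608 7.4617 0.9008] 0.03158972657465738
```

View pics/w15z.png

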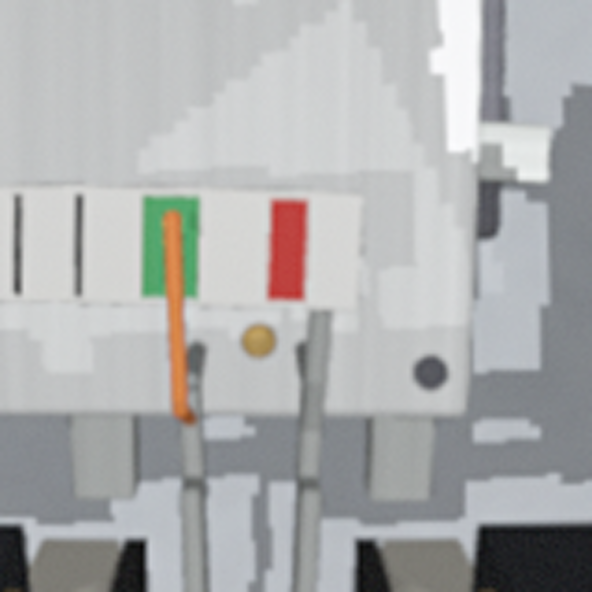

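```bash
python3 -m crank '[[0,0,0,0,0,0,0.36],[0,0,0,0,0,0,0.36],[0,0,0,0,0,0,0.36],[0,0,0,0,0,0,0.36],[0,0,0,0,0,0,0.36],[0,0,0,0,0,0,0.36]]' 30
python3 - <<'E'
from h import *
X,Y=fx(); s=get_state(); print(s['eef_pos'],s['width']); snap('wrist','w16')
for n in ('w12','w16'):
    f=load(n); 
    for c,r in redc(f): print(n,c,r,'blue',r+.040*X-.018*Y)
a=cv2.imread('pics/w16.png'); cv2.imwrite('pics/w16z.png',cv2.resize(a,None,fx=1.5,fy=1.5,interpolation=cv2.INTER_CUBIC))
E
```

```text
t: 18.3
eef_pos: [0.5568, 0.0287, 0.0589]
ee_rot: [0.698, 1.568, 0.636]
force: [0.3, 7.3, 2.3]
width: 0.0317
[0.5568 0.0287 0.0589] 0.031651263688763843
w12 [191.   34.3] [0.5254 0.1525 0.045 ] blue [0.5641 0.1319 0.045 ]
w16 [191.8  33.8] [0.5253 0.1525 0.045 ] blue [0.564  0.1319 0.045 ]
```

View pics/w16z.png

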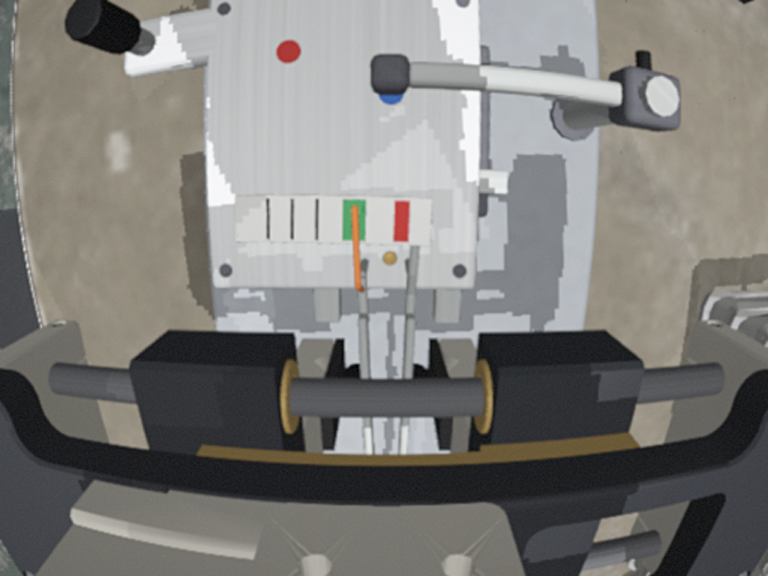

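The needle stands in the middle of the green band, the reading is steady, and the carrier hasn't moved. I'm handing in.

```bash
python3 -c "
from station import job_done; print(job_done())"
```

```text
the job is handed in; nothing more can be done
None
```

I held the carrier knob and moved the red dot, then the blue dot, under the pointer tip, pausing more than half a second at each, then let go. I then squeezed the tweezers by their bosses and handed in at about 18 s, still holding that grip.

- **Blue dot:** after I let go of the knob, a side view put it within about 0.6 mm of the tip. Its position, worked out from the red dot, had not changed at the last check.
- **Red dot:** the pointer's clamp hid it from the camera while it was under the tip. I placed it by measured displacement, which came out at (0.5636, 0.1316) m against the tip at (0.5637, 0.1316) m.
- **Tweezers:** the needle was centred in the green band, steady over the last pictures. The tips stayed well apart, with the blue dot's rivet between them.
- **One disagreement:** the finger width read 31.7 mm, where you gave 32.6 mm for the marked gap. At 32.9 mm the needle was still near the wide-gap edge of the band, so I went by the needle.
- **Force on the tool:** it read about 7.5 N along the arms while squeezing, probably because the bosses slide slightly as the arms close.
- **Bystanders:** the arm stayed clear of the frame and both markers, but I did not measure them again before handing in.

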